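Switch on the isolator of a crane control case

ROBOT

A 6-joint arm with a two-finger parallel gripper is mounted at the origin on the work surface. World frame = base frame: x ahead of the robot, y to its left, z up, the work surface at z = 0. Lengths are in m, angles in rad, forces in N, time in s.
With the tool pointing down it reaches from about 0.35 to 0.975 m from the base axis. Payload 4.9 kg.
Tool frame: the origin (TCP) lies at the very end of the fingers, on their centre line; the grasp point (between the pads) lies 19 mm behind it; z points along the fingers, y is the direction in which the jaws open and shut (so a half turn about z gives the same grasp; the last joint's range is limited). The gripper opens to 85 mm and grips with 20 to 120 N. Pads are 22 mm wide; open, the fingers measure 114 mm over their backs; the gripper's body (76 mm by 85 mm) begins 54 mm behind the grasp point. The pads swing forward as they close: fully open they stand 13 mm farther back than shut.
Start: joints at [1.207, 0.053, 1.613, -0, 1.476, -0.119], TCP at [0.151, 0.606, 0.231] pointing down, gripper open.
Joint ranges: [-3.01, 3.01], [-1.01, 2.22], [0.06, 2.58], [-1.02, 4.17], [0.09, 2.62], [-3.14, 3.14]. Speed limits (rad/s): [2.57, 2.57, 3.14, 3.14, 3.14, 3.14].

INTERFACE

Orientations are given as a unit quaternion [w, x, y, z].
In Python, from plant import monitor, eyes, manip gives the robot as it stands.
- The arm moves only by the tool step_arm, never from a script. Its argument "motion" is a list of rows, each a list of 7 numbers: the shift along the world's x, y, z scaled (see below), then the turn, a rotation vector about the world's x, y, z scaled (see below), then the closure in counts, from 0 (fully open) to 255 (shut). In form: [[x, y, z, ax, ay, az, grip], ...]. A call has 1 to 10 rows; each row is the pose to reach, as a shift and turn from the pose commanded when the call began; what a row does not reach only later rows make up. The controller multiplies each number of a shift by 0.5 m and each number of a turn by 1.5 rad. A row lasts 1/10 s, in which the tool goes at most 50 mm and 8.59 degrees, less where a joint would pass 70% of its speed; a pose out of reach is approached as far as the arm can. A call with a number of a shift or a turn outside -1 to 1 is refused whole. A call with a gripper value outside its range is refused whole. The fingers move at their own pace and stop on an object; the grip force is fixed at half the most. Time passes only in rows, so rows that repeat a pose let the fingers close. It gives the time, the measured TCP pose, the force and the opening at its end, in the units of the state.
- monitor.state(): the state, without advancing time (a new reading comes with each control period).
- eyes.grab_frame(name): name is "scene" or "side" or "wrist"; returns a dict with "pixels" (384x512x3 uint8, red, green, blue), "mtx" (3x3 intrinsics, pixels), "dist" ([k1, k2, p1, p2, k3] as OpenCV has them; the pictures are not rectified), "rvec" (rotation vector, rad) and "tvec" (3), from world to camera coordinates, as OpenCV has them; the wrist camera has in their place "hand_eye" (4x4, takes a point from camera to tool coordinates, whose origin is the TCP and whose axes are the flange's). Camera axes: x right, y down, z forward; pixel columns grow to the right and rows downward; lengths in m; the calibration is good to about 2 mm. A picture is of the moment at which its call begins: read the wrist's pose just before it. There is no depth.
- manip.job_done(): hands the job in, once; it reports no verdict.
Trained networks look in the newest picture that a camera, given by its name, has taken for a name from the list of things; names that differ only in an ending like _2 or _b are one class to them, and where a whole thing is asked for, a point or a joint stands for the part that bears it (a point fixed in the world has none). Each returns a list of dicts, best first, with "p" (0 to 1); they miss things now and then, are a little off and sometimes report something else, mostly with a low value. They report only what shows in the picture. A call takes as long as a camera call.
- eyes.look_for(name, camera): "box" ([centre column, centre row, width, height] in pixels, round what is visible of it).
- eyes.pinpoint(name, camera): "uv" ([column, row] in pixels: a listed point, or the origin of a listed thing).
The state is a dict: "time": time; "joint_pos": joint angles; "joint_vel": joint speeds; "joint_efforts": joint torques, N m; "tool_pos": TCP position; "tool_rot": TCP orientation; "contact_force": force on the tool from outside, world axes, zero at the start; "ft_torque": the same for the moment, N m; "gripper_width": opening from 0.0 (shut) to 1.0 (fully open).
Only numpy, scipy, OpenCV 4.12 (cv2) and the standard library are available. Lean on these libraries where they do the work, as an engineer would, in place of code of your own. Each camera call takes 0.05 s, during which the arm holds its last target.

TASK

The crane control case on the repair bench is to be powered up for a test: on its lid, push the large round isolator knob in against its spring, turn it clockwise past its safety stop all the way to its end, then let it spring back out and let go. Leave the small selector knob on the same lid as it is.

Things in the scene. Friction and masses are not known exactly. Their poses are not given: they have to be found in the camera images.
- isolator_grip (a point): Isolator, largest of 3 fittings on the case lid: black disc 60 mm wide, 6 thick, carrying an upright round fluted black cap 44 mm across, 30 high, white mark on top from centre to rim. This point: on the vertical turning axis inside the cap, 9 mm below its top, 21 above the disc (117 above the table when out). x points to the mark's rim end, z up; moves and turns with the knob.
- isolator (a joint): Turn of the isolator knob, rad, growing clockwise seen from above: 0 off, 1.40 end stop (on). Starts at 0 to 0.25. Unless pushed in, it is blocked by a safety stop at about 0.43; pushed in more than 5 mm it passes the stop, which is cleared by 1.07, where it can spring out again. Stays where it is left (friction 0.05 N m).
- isolator_press (a joint): How far the isolator knob is pushed in (straight down), m: 0 out, 0.009 fully in. Spring about 3 N at first, 10 N fully in. Under the knob a fixed round grey base, 74 mm across, 20 mm high, stands on the lid. Case: grey, 196 x 366 mm, lid top 60 mm above the table; 3 fittings in a row along its middle, 115 mm apart, in any order.
- selector (a joint): Turn of the small selector knob on the same lid (black bar 28 mm long, 9 thick, 16 high, on a grey base 44 mm across; top 90 mm above the table), rad: starts at 0, turns freely clockwise to 1.30. To be left alone. The third fitting, a clear dome on a steel ring 38 mm across, is a pilot lamp and does not move.

How it is judged:
By the outcome, as a careful person would: the job done as asked, in the order asked, and still so for the second after the job is handed in, with the robot touching nothing.
It also fails if it takes over 32 s, if anything falls off the work surface, if the arm or the gripper's body presses on something with over 40 N, if the wrist force passes 120 N, or if a joint passes its speed limit or range.

## Working session

There is one attempt and no reset: what is moved stays moved. The work goes in short steps, Python scripts to look and compute and a tool call to move; the robot and the scene stay as the last step left them, time stands still between calls to the robot, and variables do not carry over. Pictures are saved under pics/ and viewed, and the job is handed in when it is done.

Besides the shell and the picture viewer there is one more tool, called in YAML: its name, and indented under it one key for each argument. step_arm: Moves the arm, as the interface text tells. Its arguments: {"type":"object","properties":{"motion":{"type":"array","items":{"type":"array","items":{"type":"number"}}}},"required":["motion"]}

```bash
mkdir -p pics; ls; python3 - <<'E'
from plant import monitor, eyes, manip
import cv2
s=monitor.state(); print({k:(s[k]) for k in ('time','tool_pos','tool_rot','contact_force','gripper_width','joint_pos')})
for c in ('scene','side','wrist'):
    f=eyes.grab_frame(c)
    cv2.imwrite(f'pics/a_{c}.png',f['pixels'][:,:,::-1])
    print(c, eyes.look_for('isolator',c)[:2], eyes.pinpoint('isolator_grip',c)[:2], eyes.look_for('selector',c)[:2])
    print({k:v for k,v in f.items() if k!='pixels'})
E
```

```text
pics
{'time': 0.0, 'tool_pos': array([0.15125763, 0.60576278, 0.23002201]), 'tool_rot': array([-2.47953825e-04,  1.22095572e-01,  9.92517788e-01, -1.02447723e-03]), 'contact_force': array([ 0.60704262,  0.2410675 , -0.52595574]), 'gripper_width': 0.9990265615812832, 'joint_pos': array([ 1.20698294e+00,  5.33785246e-02,  1.61434016e+00, -8.36283239e-06,
        1.47598207e+00, -1.19010490e-01])}
scene [{'box': [258.7, 187.2, 40.8, 30.2], 'p': 0.62}] [{'uv': [259.5, 180.7], 'p': 0.84}] [{'box': [204.3, 221.4, 19.0, 20.1], 'p': 0.51}]
{'mtx': array([[379.33485603,   0.        , 258.03289077],
       [  0.        , 379.33485603, 195.65154245],
       [  0.        ,   0.        ,   1.        ]]), 'dist': array([-0.05459148,  0.        ,  0.        ,  0.        ,  0.        ]), 'rvec': array([ 2.09308101,  0.86675387, -0.41121784]), 'tvec': array([-0.43325266, -0.15781924,  1.03178193])}
side [{'box': [252.7, 206.9, 40.0, 42.2], 'p': 0.55}] [{'uv': [250.5, 199.8], 'p': 0.73}] [{'box': [300.9, 196.8, 13.9, 16.7], 'p': 0.78}, {'box': [251.2, 207.4, 39.9, 37.9], 'p': 0.74}]
{'mtx': array([[41
[... 244 characters left out ...]
512 , -2.37141469,  1.37853348]), 'tvec': array([0.4721278 , 0.26533385, 0.4569571 ])}
wrist [] [] []
{'mtx': array([[268.7376046 ,   0.        , 252.14531432],
       [  0.        , 268.7376046 , 191.33330472],
       [  0.        ,   0.        ,   1.        ]]), 'dist': array([-0.05875181,  0.        ,  0.        ,  0.        ,  0.        ]), 'hand_eye': array([[ 5.73517890e-05, -9.47087217e-01, -3.20976322e-01,
         8.27900161e-02],
       [ 9.99998797e-01,  5.51927851e-04, -1.44986424e-03,
         2.20557179e-04],
       [ 1.55030366e-03, -3.20975853e-01,  9.47086109e-01,
        -1.42591963e-01],
       [ 0.00000000e+00,  0.00000000e+00,  0.00000000e+00,
         1.00000000e+00]])}
```

View pics/a_scene.png

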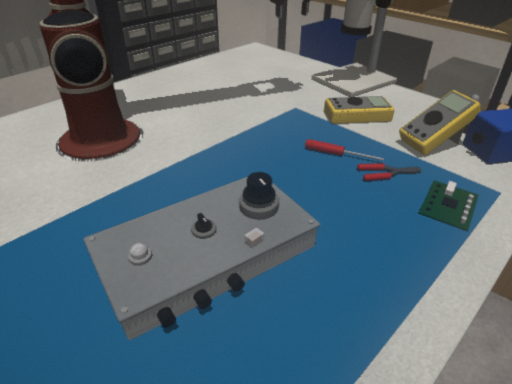

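View pics/a_side.png

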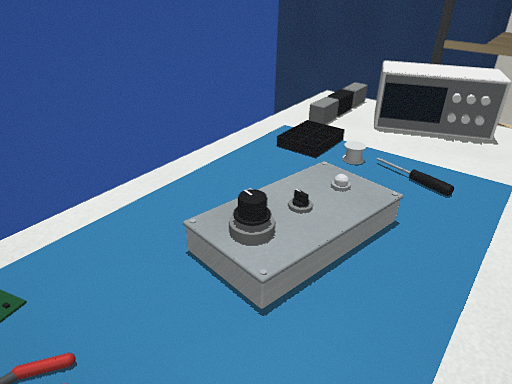

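```bash
cat > h.py <<'E'
import numpy as np, cv2
from plant import monitor, eyes, manip
from scipy.spatial.transform import Rotation as R
def T(s):
    q=s['tool_rot']; M=np.eye(4); M[:3,:3]=R.from_quat([q[1],q[2],q[3],q[0]]).as_matrix(); M[:3,3]=s['tool_pos']; return M
def P(f,s=None):
    if 'rvec' in f: 
        M=np.eye(4); M[:3,:3]=cv2.Rodrigues(f['rvec'])[0]; M[:3,3]=f['tvec']; return M
    return np.linalg.inv(T(s)@f['hand_eye'])
def tri(obs): # (f,M,uv)
    A=[];b=[]
    for f,M,uv in obs:
        n=cv2.undistortPoints(np.array([[uv]],float),f['mtx'],f['dist'])[0,0]
        for i in (0,1):
            r=M[i]-n[i]*M[2]; A.append(r[:3]); b.append(-r[3])
    x,*_=np.linalg.lstsq(np.array(A),np.array(b),rcond=None); return x
def planez(f,M,uv,z):
    n=cv2.undistortPoints(np.array([[uv]],float),f['mtx'],f['dist'])[0,0]
    C=np.linalg.inv(M); o=C[:3,3]; d=C[:3,:3]@np.array([n[0],n[1],1]); return o+d*(z-o[2])/d[2]
def proj(f,M,X):
    return cv2.projectPoints(np.array([X],float),cv2.Rodrigues(M[:3,:3])[0],M[:3,3],f['mtx'],f['dist'])[0][0,0]
E
python3 - <<'E'
from h import *
fs=eyes.grab_frame('scene'); ps=eyes.pinpoint('isolator_grip','scene'); ls=eyes.pinpoint('selector','scene')
fd=eyes.grab_frame('side'); pd=eyes.pinpoint('isolator_grip','side'); ld=eyes.pinpoint('selector','side')
print(ps,pd,ls,ld)
X=tri([(fs,P(fs),ps[0]['uv']),(fd,P(fd),pd[0]['uv'])]);print(X,proj(fs,P(fs),X),proj(fd,P(fd),X))
X=tri([(fs,P(fs),[204.3,221.4]),(fd,P(fd),[300.9,196.8])]);print(X,proj(fs,P(fs),X),proj(fd,P(fd),X))
print(planez(fs,P(fs),ps[0]['uv'],.117),planez(fd,P(fd),pd[0]['uv'],.117))
E
```

```text
Traceback (most recent call last):
ValueError: it knows: isolator_grip
```

View pics/a_wrist.png

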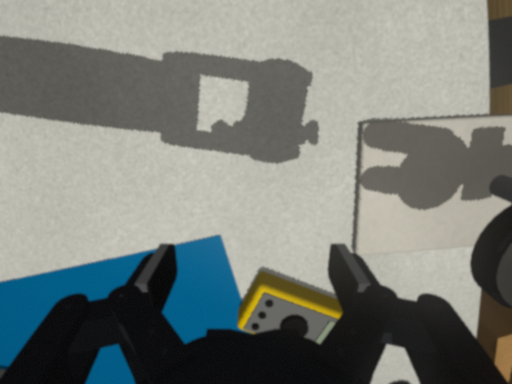

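The scene picture shows the isolator at about (259,190), the selector at (204,225) and the lamp at (140,252). In the side picture they are at (252,210), (300,200) and (341,181). The wrist camera doesn't see the case yet.

```bash
python3 - <<'E'
from h import *
fs=eyes.grab_frame('scene'); ps=eyes.pinpoint('isolator_grip','scene')
fd=eyes.grab_frame('side'); pd=eyes.pinpoint('isolator_grip','side')
print(ps,pd)
X=tri([(fs,P(fs),ps[0]['uv']),(fd,P(fd),pd[0]['uv'])]);print(X,proj(fs,P(fs),X),proj(fd,P(fd),X))
X=tri([(fs,P(fs),[204.3,223]),(fd,P(fd),[300.9,199])]);print('sel',X,proj(fs,P(fs),X),proj(fd,P(fd),X))
print(planez(fs,P(fs),ps[0]['uv'],.117),planez(fd,P(fd),pd[0]['uv'],.117))
print('lamp',tri([(fs,P(fs),[140,251]),(fd,P(fd),[341,181])]))
cv2.imwrite('pics/b.png',np.hstack([cv2.resize(f['pixels'][v-50:v+50,u-50:u+50,::-1],(400,400),interpolation=cv2.INTER_CUBIC) for f,u,v in ((fs,259,190),(fd,252,208))]))
print(np.degrees(R.from_matrix(T(monitor.state())[:3,:3]).as_euler('zyx')), T(monitor.state())[:3,1])
E
```

```text
[{'uv': [257.4, 181.7], 'p': 0.91}] [{'uv': [250.7, 198.9], 'p': 0.97}]
[0.56498302 0.0464007  0.11911888] [259.08581296 181.94126256] [252.65586581 198.68770317]
sel [ 0.54137145 -0.06358557  0.07589941] [204.08656242 222.93185763] [300.68653757 199.05855839]
[0.56031346 0.04687937 0.117     ] [0.56908604 0.04588725 0.117     ]
lamp [ 0.51858144 -0.17636768  0.07206574]
[-1.65973789e+02 -5.39725272e-04  1.79998584e+02] [ 2.42365746e-01  9.70184954e-01 -2.62631402e-05]
```

View pics/b.png

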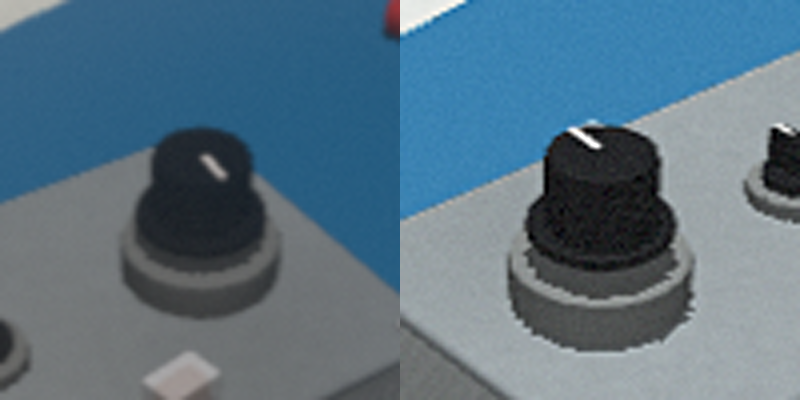

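step_arm:
  motion:
    - [0.59,-0.8,0,0,0,0,0]
    - [0.59,-0.8,0,0,0,0,0]
    - [0.59,-0.8,0,0,0,0,0]
    - [0.59,-0.8,0,0,0,0,0]
    - [0.59,-0.8,0,0,0,0,0]
    - [0.59,-0.8,0,0,0,0,0]
    - [0.59,-0.8,0,0,0,0,0]
    - [0.59,-0.8,0,0,0,0,0]
    - [0.59,-0.8,0,0,0,0,0]
    - [0.59,-0.8,0,0,0,0,0]

```text
time: 1.9
tool_pos: [0.4475, 0.2044, 0.2317]
tool_rot: [0.001, 0.122, 0.992, 0.0]
contact_force: [0.7, 0.9, 0.5]
gripper_width: 1.002
```

step_arm:
  motion:
    - [0.238,-0.32,0,0,0,0,0]
    - [0.238,-0.32,0,0,0,0,0]
    - [0.238,-0.32,0,0,0,0,0]
    - [0.238,-0.32,0,0,0,0,0]
    - [0.238,-0.32,0,0,0,0,0]
    - [0.238,-0.32,0,0,0,0,0]

```text
time: 2.5
tool_pos: [0.5657, 0.0454, 0.231]
tool_rot: [-0.0, 0.123, 0.992, 0.0]
contact_force: [0.1, 0.4, 0.1]
gripper_width: 0.999
```

```bash
python3 - <<'E'
from h import *
s=monitor.state(); f=eyes.grab_frame('wrist'); p=eyes.pinpoint('isolator_grip','wrist')
cv2.imwrite('pics/c.png',f['pixels'][:,:,::-1])
print(s['time'],s['tool_pos'],s['joint_pos'],p,[planez(f,P(f,s),q['uv'],.117) for q in p], proj(f,P(f,s),[.565,.046,.117]), eyes.look_for('isolator','wrist'))
print(s['contact_force'],s['ft_torque'])
E
```

```text
2.5 [0.565702   0.04544158 0.23099873] [-5.11488583e-02 -8.30073598e-02  1.74765248e+00  3.75680116e-04
  1.47786113e+00 -1.37509726e+00] [{'uv': [252.4, 183.5], 'p': 0.68}] [array([0.56165919, 0.04656638, 0.117     ])] [252.66540182 186.72408199] [{'box': [252.9, 178.9, 53.6, 56.1], 'p': 0.65}]
[0.14792595 0.43141731 0.12864403] [-0.00180182  0.03856699 -0.03017171]
```

View pics/c.png

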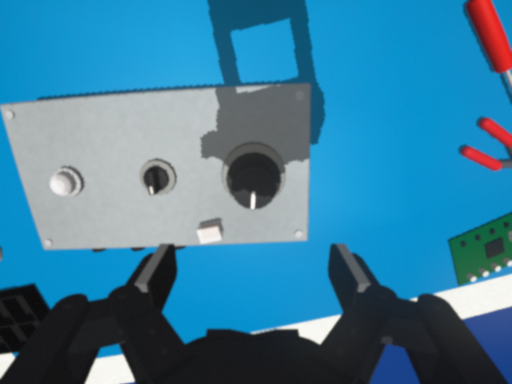

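The wrist picture shows the isolator at about (253,180) with its mark pointing down in the image. The selector is at (156,178) and the lamp at (66,182). I'll take a second wrist view closer in to refine the centre.

step_arm:
  motion:
    - [-0.08,0.02,-0.1,0,0,0,0]
    - [-0.08,0.02,-0.1,0,0,0,0]
    - [-0.08,0.02,-0.1,0,0,0,0]

```text
time: 2.95
tool_pos: [0.5221, 0.058, 0.1782]
tool_rot: [-0.003, 0.121, 0.993, -0.0]
contact_force: [-0.0, 0.1, 0.3]
gripper_width: 0.999
```

```bash
python3 - <<'E'
from h import *
s=monitor.state(); f=eyes.grab_frame('wrist'); p=eyes.pinpoint('isolator_grip','wrist')
M=P(f,s)
np.save('d.npy',f['pixels'])
print(s['tool_pos'],p,[planez(f,M,q['uv'],.117) for q in p], eyes.look_for('isolator','wrist'))
im=f['pixels'][:,:,::-1].copy()
def ring(c,r,z,col):
    pts=np.array([proj(f,M,[c[0]+r*np.cos(a),c[1]+r*np.sin(a),z]) for a in np.linspace(0,6.28,80)])
    return pts
big=cv2.resize(im[60:260,150:350],(800,800),interpolation=cv2.INTER_CUBIC)[:600]
def draw(b,c,r,z,col):
    pts=((ring(c,r,z,col)-[150,60]+.5)*4).astype(np.int32); cv2.polylines(b,[pts],True,col,1)
raw=big.copy()
for c,col in (((.565,.0462),(0,255,0)),((.562,.0465),(0,0,255))):
    draw(big,c,.037,.080,col); draw(big,c,.022,.126,col)
cv2.imwrite('pics/d.png',big); cv2.imwrite('pics/draw.png',raw)
E
```

```text
[0.52207778 0.05797125 0.17822471] [{'uv': [249.5, 254.6], 'p': 0.93}] [array([0.56435603, 0.04499912, 0.117     ])] [{'box': [251.4, 244.1, 61.5, 69.0], 'p': 0.76}]
```

View pics/d.png

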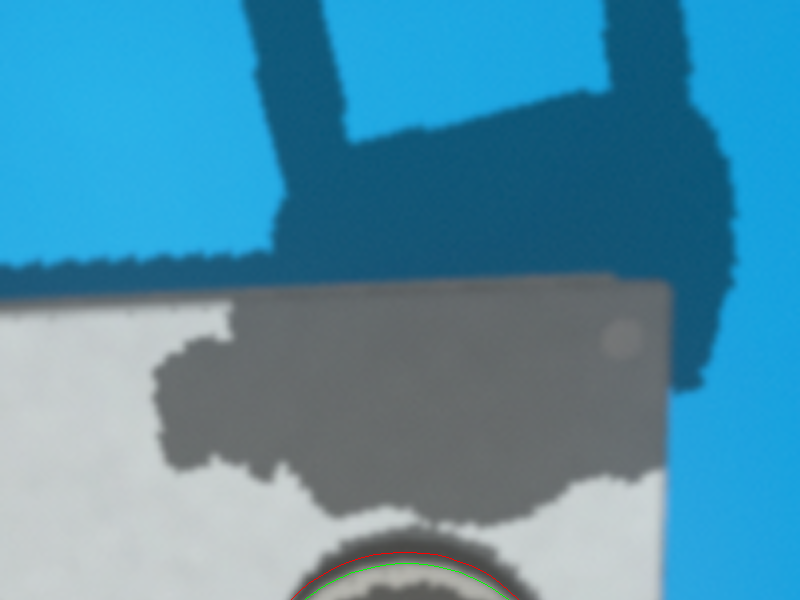

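View pics/draw.png

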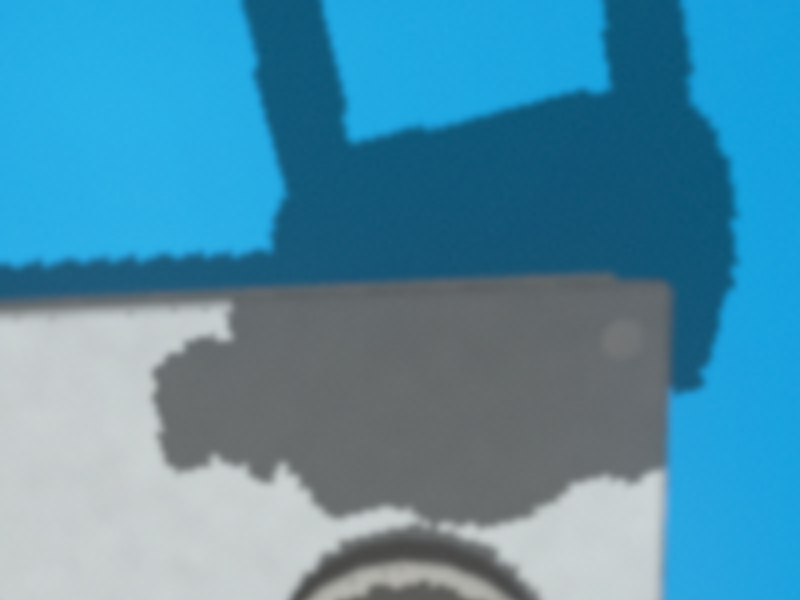

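The crop missed the knob, which sits at about (250,245). I'll retake it with the arm settled.

```bash
python3 - <<'E'
from h import *
s=monitor.state(); f=eyes.grab_frame('wrist'); p=eyes.pinpoint('isolator_grip','wrist')
M=P(f,s)
print(s['tool_pos'],p,[planez(f,M,q['uv'],.117) for q in p])
im=f['pixels'][:,:,::-1].copy()
u0,v0=180,180
big=cv2.resize(im[v0:v0+120,u0:u0+150],(750,600),interpolation=cv2.INTER_CUBIC)
for c,col in (((.565,.0462),(0,255,0)),((.562,.0465),(0,0,255))):
  for r,z in ((.037,.08),(.022,.126),(.030,.096)):
    pts=np.array([proj(f,M,[c[0]+r*np.cos(a),c[1]+r*np.sin(a),z]) for a in np.linspace(0,6.28,80)])
    cv2.polylines(big,[((pts-[u0,v0]+.5)*5).astype(np.int32)],True,col,1)
cv2.imwrite('pics/e.png',big)
E
```

```text
[0.52662241 0.05691069 0.18321076] [{'uv': [250.1, 249.2], 'p': 0.61}] [array([0.56743106, 0.04484372, 0.117     ])]
```

View pics/e.png

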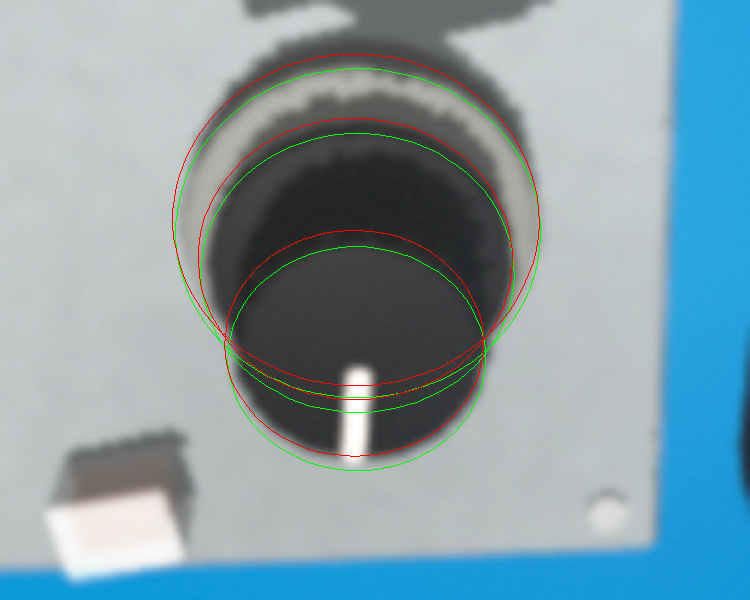

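step_arm:
  motion:
    - [0.079,-0.02,0,0,0,0,0]
    - [0.079,-0.02,0,0,0,0,0]
    - [0.079,-0.02,0,0,0,0,0]
    - [0.079,-0.02,-0.06,0,0,0,0]
    - [0.079,-0.02,-0.1,0,0,0,0]
    - [0.079,-0.02,-0.14,0,0,0,0]
    - [0.079,-0.02,-0.17,0,0,0,0]
    - [0.079,-0.02,-0.17,0,0,0,0]
    - [0.079,-0.02,-0.17,0,0,0,0]

```text
time: 4.1
tool_pos: [0.5652, 0.0464, 0.097]
tool_rot: [0.0, 0.122, 0.993, 0.0]
contact_force: [0.3, 0.5, 0.6]
gripper_width: 1.0
```

```bash
python3 - <<'E'
from h import *
s=monitor.state();print(s['time'],s['tool_pos'],s['contact_force'],s['ft_torque'])
fs=[eyes.grab_frame(c) for c in('scene','side')]
cv2.imwrite('pics/f.png',np.hstack([cv2.resize(f['pixels'][v-60:v+60,u-60:u+60,::-1],(400,400),interpolation=cv2.INTER_CUBIC) for f,u,v in ((fs[0],259,180),(fs[1],252,195))]))
E
```

```text
4.1 [0.56520366 0.04643283 0.09703993] [0.25960759 0.5296752  0.55858161] [ 0.0695119  -0.00715656 -0.02666159]
```

View pics/f.png

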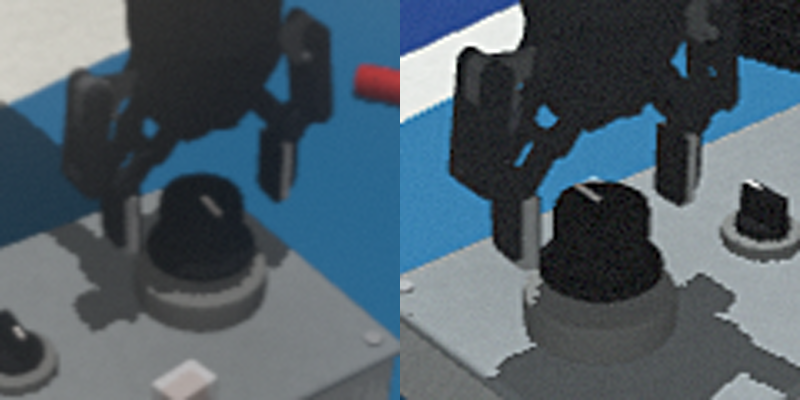

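Both views show the fingers straddling the cap, with the disc and selector clear. Next I close the gripper.

step_arm:
  motion:
    - [0,0,0,0,0,0,255]
    - [0,0,0,0,0,0,255]
    - [0,0,0,0,0,0,255]
    - [0,0,0,0,0,0,255]
    - [0,0,0,0,0,0,255]
    - [0,0,0,0,0,0,255]
    - [0,0,0,0,0,0,255]
    - [0,0,0,0,0,0,255]

```text
time: 5.0
tool_pos: [0.5653, 0.0466, 0.0966]
tool_rot: [0.0, 0.122, 0.993, 0.0]
contact_force: [1.0, 2.7, 2.5]
gripper_width: 0.501
```

The gripper holds at 0.50 × 85 ≈ 43 mm, which matches the cap, and the side load is low. Now I press in.

step_arm:
  motion:
    - [0,0,-0.006,0,0,0,255]
    - [0,0,-0.012,0,0,0,255]
    - [0,0,-0.017,0,0,0,255]
    - [0,0,-0.017,0,0,0,255]
    - [0,0,-0.017,0,0,0,255]

```text
time: 5.5
tool_pos: [0.5655, 0.0465, 0.0889]
tool_rot: [0.0, 0.122, 0.993, 0.0]
contact_force: [-1.8, 1.8, 8.8]
gripper_width: 0.495
```

```bash
python3 - <<'E'
from h import *
s=monitor.state();print(s['time'],s['tool_pos'],s['contact_force'],s['ft_torque'],s['joint_pos'])
fs=[eyes.grab_frame(c) for c in('scene','side')]
cv2.imwrite('pics/g.png',np.hstack([cv2.resize(f['pixels'][v-60:v+60,u-60:u+60,::-1],(400,400),interpolation=cv2.INTER_CUBIC) for f,u,v in ((fs[0],259,180),(fs[1],252,195))]))
E
```

```text
5.5 [0.56550178 0.04650893 0.08893318] [-1.77286774  1.75505144  8.83369563] [0.33665573 0.37656516 0.02314603] [-4.92609570e-02  4.74727919e-02  1.86677225e+00  3.74027191e-04
  1.22650575e+00 -1.37540255e+00]
```

View pics/g.png

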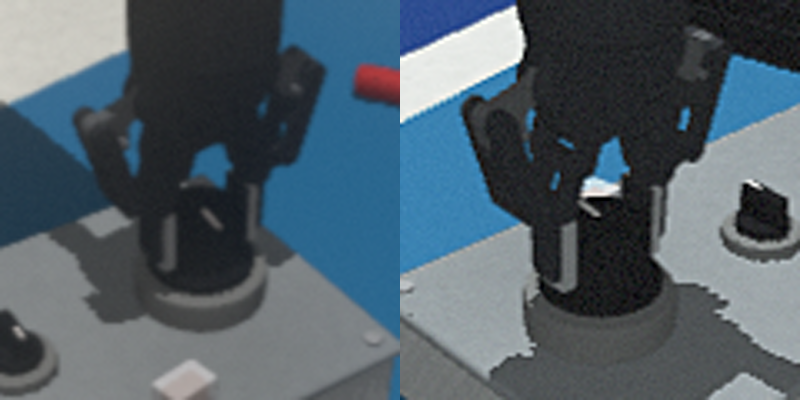

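The knob is pressed in about 8 mm at 8.8 N, as the spring predicts. Now the clockwise turn, negative about world z.

step_arm:
  motion:
    - [0,0,0,0,0,-0.08,255]
    - [0,0,0,0,0,-0.16,255]
    - [0,0,0,0,0,-0.24,255]
    - [0,0,0,0,0,-0.32,255]
    - [0,0,0,0,0,-0.4,255]
    - [0,0,0,0,0,-0.48,255]
    - [0,0,0,0,0,-0.56,255]
    - [0,0,0,0,0,-0.64,255]
    - [0,0,0,0,0,-0.72,255]
    - [0,0,0,0,0,-0.72,255]

```text
time: 6.6
tool_pos: [0.5647, 0.046, 0.0886]
tool_rot: [-0.0, 0.616, 0.788, -0.001]
contact_force: [-3.9, 0.3, 9.3]
gripper_width: 0.494
```

```bash
python3 - <<'E'
from h import *
s=monitor.state();print(s['time'],s['tool_pos'],s['contact_force'],s['ft_torque'],s['joint_pos'],s['gripper_width'])
fs=[eyes.grab_frame(c) for c in('scene','side')]
cv2.imwrite('pics/i.png',np.hstack([cv2.resize(f['pixels'][v-60:v+60,u-60:u+60,::-1],(400,400),interpolation=cv2.INTER_CUBIC) for f,u,v in ((fs[0],259,180),(fs[1],252,195))]))
E
```

```text
6.6 [0.56468273 0.04599699 0.08857708] [-3.89223914  0.27508593  9.30394876] [ 0.12364286  0.76138484 -0.03142837] [-4.96103046e-02  4.74226248e-02  1.86748179e+00 -9.76338090e-04
  1.22800149e+00 -2.93386004e-01] 0.49440307290089464
```

View pics/i.png

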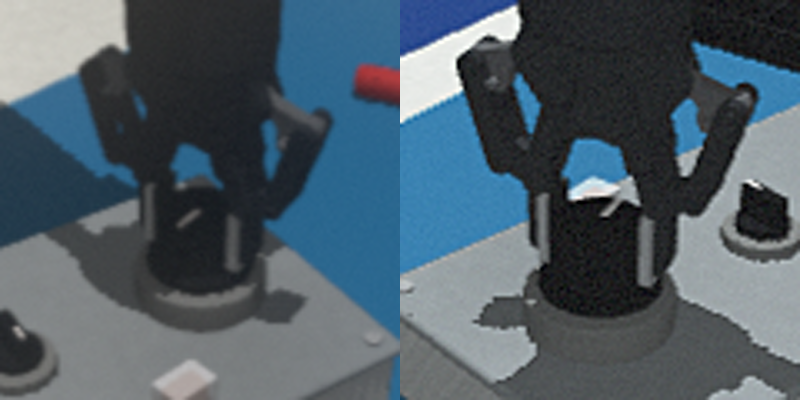

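The knob follows the fingers and the torque stays near friction. I'll go on toward the end stop in small steps.

step_arm:
  motion:
    - [0,0,0,0,0,-0.05,255]
    - [0,0,0,0,0,-0.1,255]
    - [0,0,0,0,0,-0.1,255]
    - [0,0,0,0,0,-0.1,255]

```text
time: 7.1
tool_pos: [0.5646, 0.046, 0.0885]
tool_rot: [-0.0, 0.672, 0.74, -0.001]
contact_force: [-3.1, -0.3, 9.7]
gripper_width: 0.498
```

```bash
python3 - <<'E'
from h import *
s=monitor.state();print(s['time'],s['tool_pos'],s['contact_force'],s['ft_torque'],s['joint_pos'],s['joint_efforts'])
E
```

```text
7.1 [0.56455706 0.04601301 0.08853292] [-3.07391809 -0.29320031  9.71377407] [ 0.09392758  0.87718946 -0.01662399] [-4.96372582e-02  4.74003154e-02  1.86758666e+00 -8.81641290e-04
  1.22825659e+00 -1.45290948e-01] [ -0.45824384 -31.30940437 -31.00401163  -0.11255998  -1.20696265
  -0.03588379]
```

step_arm:
  motion:
    - [0,0,0,0,0,-0.04,255]
    - [0,0,0,0,0,-0.06,255]
    - [0,0,0,0,0,-0.06,255]

```text
time: 7.4
tool_pos: [0.5645, 0.046, 0.0885]
tool_rot: [-0.0, 0.704, 0.71, -0.001]
contact_force: [-3.5, 0.4, 8.2]
gripper_width: 0.499
```

```bash
python3 - <<'E'
from h import *
s=monitor.state();print(s['time'],s['contact_force'],s['ft_torque'],s['joint_pos'][5],s['joint_efforts'][5])
E
```

```text
7.4 [-3.54575418  0.35726151  8.21275147] [0.16062251 0.83535387 0.65437916] -0.05682072872843871 0.7791312597692013
```

step_arm:
  motion:
    - [0,0,0,0,0,-0.03,255]
    - [0,0,0,0,0,-0.04,255]
    - [0,0,0,0,0,-0.04,255]

```text
time: 7.7
tool_pos: [0.5644, 0.0461, 0.0885]
tool_rot: [0.0, 0.723, 0.69, -0.002]
contact_force: [-3.5, 0.2, 8.9]
gripper_width: 0.493
```

```bash
python3 - <<'E'
from h import *
s=monitor.state();print(s['time'],s['contact_force'],s['ft_torque'],s['joint_pos'][5],s['joint_efforts'][5])
fs=[eyes.grab_frame(c) for c in('scene','side')]
cv2.imwrite('pics/j.png',np.hstack([cv2.resize(f['pixels'][v-60:v+60,u-60:u+60,::-1],(400,400),interpolation=cv2.INTER_CUBIC) for f,u,v in ((fs[0],259,180),(fs[1],252,195))]))
E
```

```text
7.7 [-3.52462348  0.18532056  8.93960857] [0.18990467 0.83230251 2.14539269] -0.0010141983001747514 2.2254442423582077
```

View pics/j.png

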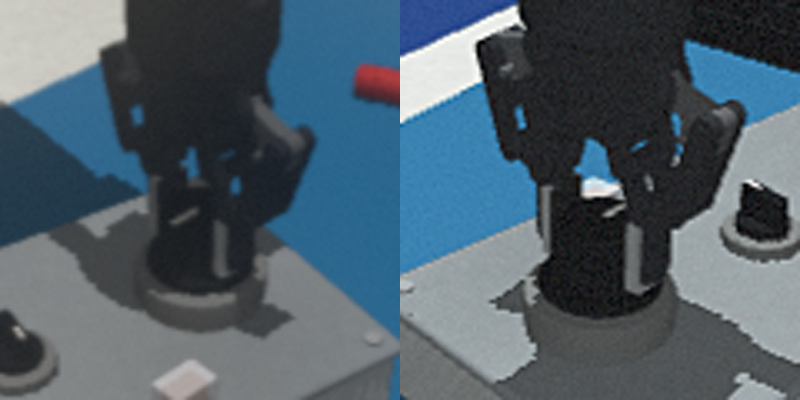

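The torque rose to 2.1 N m, so the end stop is reached. I'll ease off the twist while keeping some torque toward the stop, then let the knob rise.

step_arm:
  motion:
    - [0,0,0,0,0,0.02,255]
    - [0,0,0,0,0,0.038,255]
    - [0,0,0,0,0,0.038,255]

```text
time: 8.1
tool_pos: [0.5645, 0.046, 0.0885]
tool_rot: [-0.0, 0.705, 0.709, -0.001]
contact_force: [-4.1, 1.2, 8.6]
gripper_width: 0.499
```

```bash
python3 - <<'E'
from h import *
s=monitor.state();print(s['time'],s['contact_force'],s['ft_torque'],s['joint_pos'][5],s['joint_efforts'][5])
E
```

```text
8.1 [-4.06132346  1.2336417   8.60742734] [0.083921   0.85765174 0.78945757] -0.05480005808306014 0.6466719880700111
```

step_arm:
  motion:
    - [0,0,0.006,0,0,0,255]
    - [0,0,0.012,0,0,0,255]
    - [0,0,0.017,0,0,0,255]
    - [0,0,0.017,0,0,0,255]

```text
time: 8.5
tool_pos: [0.5644, 0.0461, 0.0961]
tool_rot: [-0.0, 0.706, 0.709, -0.001]
contact_force: [-1.7, -0.8, 4.1]
gripper_width: 0.498
```

```bash
python3 - <<'E'
from h import *
s=monitor.state();print(s['time'],s['tool_pos'],s['contact_force'],s['ft_torque'],s['joint_pos'][5],s['joint_efforts'][5])
E
```

```text
8.5 [0.56443268 0.04607693 0.09608924] [-1.69238905 -0.81799407  4.1367045 ] [0.01623414 0.3851076  0.83104361] -0.053474969325205006 0.786895751953125
```

step_arm:
  motion:
    - [0,0,0.001,0,0,0,255]
    - [0,0,0.001,0,0,0,0]
    - [0,0,0.001,0,0,0,0]
    - [0,0,0.001,0,0,0,0]
    - [0,0,0.001,0,0,0,0]
    - [0,0,0.001,0,0,0,0]
    - [0,0,0.001,0,0,0,0]
    - [0,0,0.001,0,0,0,0]

```text
time: 9.3
tool_pos: [0.565, 0.0463, 0.0968]
tool_rot: [0.0, 0.706, 0.708, 0.0]
contact_force: [-0.4, 0.3, 0.1]
gripper_width: 0.994
```

step_arm:
  motion:
    - [0,0,0.05,0,0,0,0]
    - [0,0,0.12,0,0,0,0]
    - [0,0,0.2,0,0,0,0]
    - [0,0,0.26,0,0,0,0]
    - [0,0,0.26,0,0,0,0]
    - [0,0,0.26,0,0,0,0]

```text
time: 9.9
tool_pos: [0.5653, 0.0463, 0.2276]
tool_rot: [0.001, 0.706, 0.708, 0.001]
contact_force: [-0.2, 0.1, -0.5]
gripper_width: 1.002
```

```bash
python3 - <<'E'
from h import *
s=monitor.state();print(s['time'],s['tool_pos'],s['contact_force'],s['ft_torque'],s['gripper_width'])
w=eyes.grab_frame('wrist'); cv2.imwrite('pics/k_w.png',w['pixels'][:,:,::-1])
fs=[eyes.grab_frame(c) for c in('scene','side')]
cv2.imwrite('pics/k.png',np.hstack([cv2.resize(f['pixels'][v-60:v+60,u-60:u+60,::-1],(400,400),interpolation=cv2.INTER_CUBIC) for f,u,v in ((fs[0],249,190),(fs[1],262,195))]))
E
```

```text
9.9 [0.56534817 0.04633722 0.22764559] [-0.23698502  0.08369281 -0.54259198] [-0.02810632  0.05807061 -0.00548549] 1.002050104669007
```

View pics/k.png

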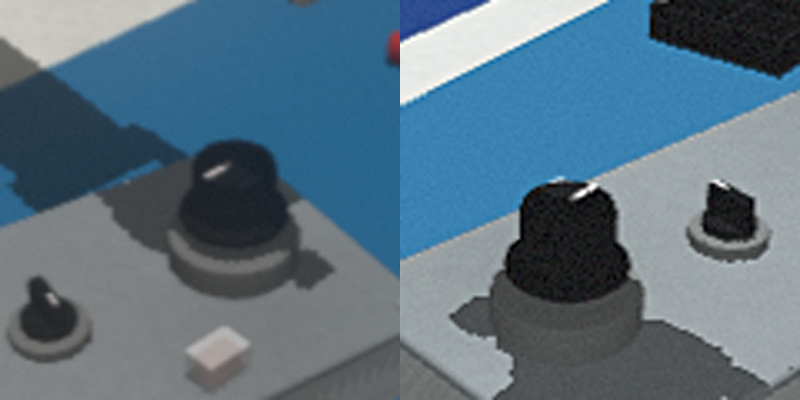

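View pics/k_w.png

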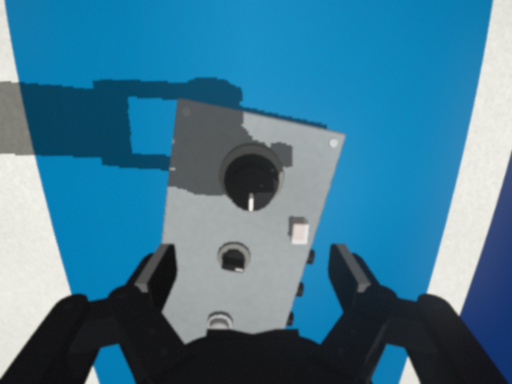

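```bash
python3 - <<'E'
from h import *
s=monitor.state(); f=eyes.grab_frame('wrist'); M=P(f,s); im=f['pixels']
c=np.array([.5645,.046])
# white mark pixels in cap region
ctr=proj(f,M,[*c,.126]); g=im.min(axis=2).astype(int)
yy,xx=np.mgrid[:384,:512]; m=(g>120)&(np.hypot(xx-ctr[0],yy-ctr[1])<32)&(abs(xx-ctr[0])<10)
n,l,st,ce=cv2.connectedComponentsWithStats(m.astype(np.uint8))
print(ctr,st[1:],ce[1:])
i=1+np.argmax(st[1:,4]); pts=np.argwhere(l==i)[:,::-1]
vx,vy,x0,y0=cv2.fitLine(pts.astype(np.float32),cv2.DIST_L2,0,.01,.01).ravel()
if vy<0: vx,vy=-vx,-vy
a=planez(f,M,[x0-8*vx,y0-8*vy],.126);b=planez(f,M,[x0+8*vx,y0+8*vy],.126)
d=b-a; am=np.arctan2(d[1],d[0])
r=np.array([.5414,-.0636])-np.array([.565,.0464]); r2=np.array([.5186,-.1764])-np.array([.565,.0464])
for r in(r,r2):
    ar=np.arctan2(r[1],r[0]); print(am,ar,'q if 0 perpendicular:',ar+np.pi/2-am)
p=eyes.pinpoint('isolator_grip','wrist');print(p,[planez(f,M,q['uv'],.117) for q in p],proj(f,M,[*c,.117]))
E
```

```text
[253.2919056  192.48905362] [[244 196  20  29 322]] [[253.38819876 214.90372671]]
-1.5373902762630829 -1.7821379838267923 q if 0 perpendicular: 1.326048619231187
-1.5373902762630829 -1.7761200211181394 q if 0 perpendicular: 1.33206658193984
[{'uv': [251.9, 188.6], 'p': 0.85}] [array([0.56312671, 0.04691544, 0.117     ])] [253.29697081 189.49206589]
```

```bash
python3 - <<'E'
from h import *
s=monitor.state(); f=eyes.grab_frame('wrist'); M=P(f,s); im=f['pixels']
cv2.imwrite('pics/l.png',cv2.resize(im[140:290,190:320,::-1],(520,600),interpolation=cv2.INTER_CUBIC))
g=im.min(axis=2).astype(int); print(g[190:214,244:260])
E
```

```text
[[ 34  33  31  33  32  33  32  33  33  33  31  33  33  33  35  34]
 [ 33  31  33  31  32  32  33  32  33  35  33  34  33  34  34  34]
 [ 31  33  33  32  33  33  33  36  36  38  35  35  34  35  36  36]
 [ 32  32  33  34  32  32  37  46  52  53  48  40  35  35  37  42]
 [ 32  34  33  32  34  36  46  66  82  84  74  54  41  39  44  50]
 [ 33  32  35  34  34  37  56  86 110 114  96  68  47  44  49  54]
 [ 32  34  33  34  34  38  59  94 120 124 106  77  52  49  54  56]
 [ 33  34  34  33  33  38  60  96 123 128 112  82  60  54  55  55]
 [ 32  33  33  33  35  40  60  98 130 140 124  91  64  56  55  56]
 [ 34  33  34  33  36  40  66 111 155 174 155 107  66  56  55  55]
 [ 33  32  35  34  35  45  75 130 188 215 191 126  70  55  55  55]
 [ 35  33  34  35  39  52  90 153 211 229 206 135  73  55  53  54]
 [ 37  35  35  35  38  54  98 162 219 232 209 138  73  55  55  54]
 [ 35  34  36  35  36  49  86 149 209 229 206 136  73  55  55  55]
 [ 35  35  34  33  36  43  75 134 198 223 197 128  70  56  53  55]
 [ 35  36  36  35  35  44  72 132 192 217 185 118  67  53  54  55]
 [ 34  35  34  36  37  43  74 131 190 212 178 112  66  54  53  53]
 [ 35  37  34  36  37  45  77 136 194 213 177 112  66  55  53  54]
 [ 40  36  35  36  37  50  92 156 208 219 179 112  65  54  53  53]
 [ 63  49  41  41  42  62 115 183 224 224 180 112  64  53  55  55]
 [ 99  79  66  63  61  77 129 193 228 223 177 115  72  65  66  71]
 [135 119 109 105 101 105 135 181 212 205 167 118  95  95 100 105]
 [157 151 147 145 140 136 144 163 177 175 156 133 127 134 138 142]
 [163 163 161 161 159 155 156 156 161 161 156 152 152 155 157 159]]
```

View pics/l.png

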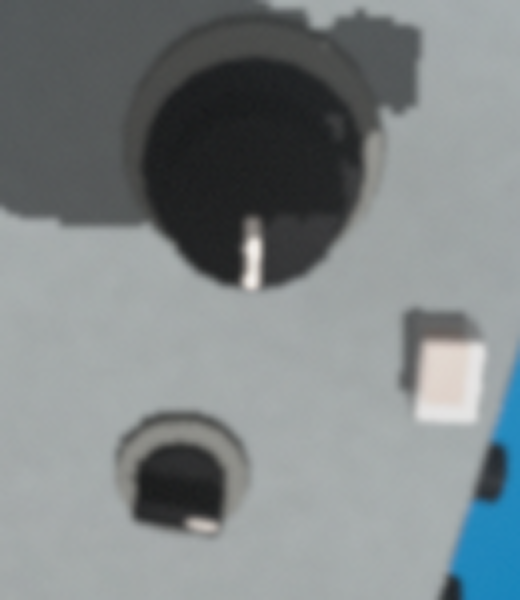

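```bash
python3 - <<'E'
from h import *
s=monitor.state(); f=eyes.grab_frame('wrist'); M=P(f,s)
def ang(M,p,q):
    d=planez(f,M,q,.126)-planez(f,M,p,.126); return np.arctan2(d[1],d[0])
a1=ang(M,(252.9,196),(252.3,209))
s0=dict(tool_pos=np.array([.52662,.05691,.18321]),tool_rot=np.array([0,.122,.9925,0]))
M0=P(f,s0); a0=ang(M0,(180+358/5-.5,180+370/5-.5),(180+352/5-.5,180+458/5-.5))
ar=-1.779+np.pi/2
print('before',ar-a0,'after',ar-a1,'turned',a0-a1,s['time'])
E
```

```text
before 0.09664181684259188 after 1.4020291016917963 turned 1.3053872848492043 10.2
```

```bash
python3 - <<'E'
from h import *
fs=eyes.grab_frame('scene'); ps=eyes.pinpoint('isolator_grip','scene')
fd=eyes.grab_frame('side'); pd=eyes.pinpoint('isolator_grip','side')
print(ps,pd)
if ps and pd: print(tri([(fs,P(fs),ps[0]['uv']),(fd,P(fd),pd[0]['uv'])]))
a=cv2.imread('pics/a_side.png')[150:250,200:320]; b=fd['pixels'][150:250,200:320,::-1]
cv2.imwrite('pics/m.png',cv2.resize(np.hstack([a,b]),(800,333),interpolation=cv2.INTER_CUBIC))
E
```

```text
[{'uv': [258.3, 182.5], 'p': 0.71}] [{'uv': [252.8, 198.9], 'p': 0.74}]
[0.56487814 0.04527269 0.11831893]
```

View pics/m.png

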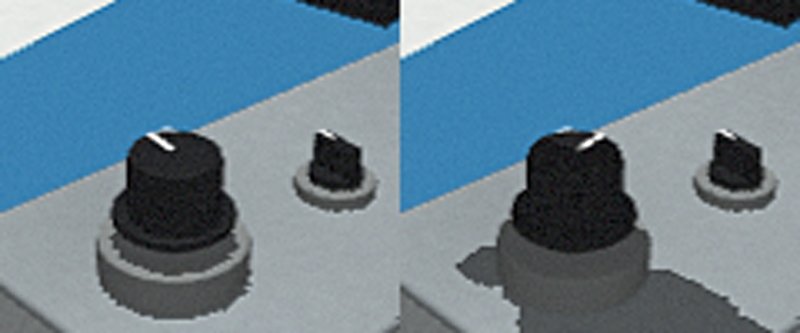

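Before and after, the cap is at the same height, so the knob is out. Its mark has turned and the selector hasn't changed. I'm handing in.

```bash
python3 -c "
from plant import manip
print(manip.job_done())"
```

```text
the job is handed in; nothing more can be done
None
```

The isolator is turned on, and I handed the job in at about 10.3 s of the 32 s allowed. I gripped the knob's cap, pushed it in about 8 mm (about 9 N) and turned it clockwise past the safety stop to the end, where the torque rose to 2.1 N m. I then eased the twist, let the knob spring out, opened the gripper and moved it well clear above.

**Last checks:**
- **Turn:** the mark went from about 0.10 to about 1.40 rad. This takes 0 as the mark square to the row of fittings, which I assumed rather than was told.
- **Knob out:** the grip point measured 118 mm above the table, against 119 mm before and 117 mm in the text.
- **Selector:** it looks the same in the side view before and after.
- **Contact:** the contact force reads near zero and the gripper is fully open.

**Disagreements:** the camera estimates of the knob's centre differed by up to about 6 mm along x, so I used a value in between. My first automatic reading of the mark gave 1.33 rad because it also picked up bright pixels from the base. I re-read the mark by hand from the pixel values and got 1.40.

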